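# Clamp a power module in the board holder

### The arm

A 6-joint arm with a two-finger parallel gripper is mounted at the origin on the work surface. World frame = base frame: x ahead of the robot, y to its left, z up, the work surface at z = 0. Lengths are in mm, angles in rad, forces in N, time in s.
With the tool pointing down it reaches from about 400 to 925 mm from the base axis. Payload 12.5 kg.
Tool frame: the origin (TCP) lies at the very end of the fingers, on their centre line; the grasp point (between the pads) lies 19 mm behind it; z points along the fingers, y is the line along which they close (so a half turn about z gives the same grasp; the last joint's range is limited). The gripper opens to 95 mm and grips with 3 to 60 N. Pads are 20 mm wide; open, the fingers measure 119 mm over their backs; the gripper's body (75 mm by 180 mm) begins 59 mm behind the grasp point.
Start: joints at [-1.302, 0.491, 1.559, -0, 1.092, -0.106], TCP at [228.828, -581.622, 214.661] pointing down, gripper open.
Joint ranges: [-3.1, 3.1], [-0.84, 2.19], [0.05, 2.79], [-1.13, 4.28], [0.06, 2.93], [-2.69, 2.69]. Speed limits (rad/s): [2.22, 2.22, 2.79, 3.14, 3.14, 3.14].

### API

Orientations are given as [roll, pitch, yaw] about the fixed x, y, z axes, in that order (R = Rz(yaw) Ry(pitch) Rx(roll)).
In Python, from cell import state, imaging, env, spot_in, mark_of gives the robot as it stands. The module is installed in compiled form; this text tells all that it offers.
- The arm moves only by the tool step_arm, never from a script. Its argument "increments" is a list of rows, each an object with "slide": the shift along the tool's x, y, z in m, a list of three; "roll": the turn about the tool's z in rad. A call has 1 to 5 rows; each row is the pose to reach, as a shift and turn from the pose commanded when the call began, along the tool's axes at that moment; what a row does not reach only later rows make up. A row lasts 1/8 s, in which the tool goes at most 62.5 mm and 10.7 degrees, less where a joint would pass 70% of its speed; a pose out of reach is approached as far as the arm can. A call with a gripper value outside its range is refused whole. "fingers" is the opening, from 0 (shut) to 1 (fully open), set as the call begins (left out, the last holds). The fingers move at their own pace and stop on an object; the grip force is fixed at half the most. Time passes only in rows, so rows that repeat a pose let the fingers close. It gives the time, the measured TCP pose, the force, the opening and the grip force at its end, in the units of the state.
- state(): the state, without advancing time (a new reading comes with each control period).
- imaging.read_camera(name): name is "side" or "top" or "wrist"; returns a dict with "color" (400x640x3 uint8, red, green, blue), "z_map" (400x640 float32, mm along the optical axis (not along the pixel's ray), 0 where there is no reading), "intrinsics" (3x3 intrinsics, pixels), "camera_from_world" (4x4, takes a point from world to camera coordinates). Camera axes: x right, y up, looking along -z (the intrinsics and any distortion apply to the point x, -y, -z); pixel columns grow to the right and rows downward; lengths in mm; the calibration is good to about 2 mm. A picture is of the moment at which its call begins.
- env.job_done(): hands the job in; it is judged then, once.
Trained networks look in the newest picture that a camera, given by its name, has taken for a name from the list of things; names that differ only in an ending like _2 or _b are one class to them, and where a whole thing is asked for, a point or a joint stands for the part that bears it (a point fixed in the world has none). Each returns a list of dicts, best first, with "confidence" (0 to 1); they miss things now and then, are a little off and sometimes report something else, mostly with a low value. They report only what shows in the picture. A call takes as long as a camera call. They do not tell look-alikes from the thing itself.
- spot_in(camera, target): "bbox" ([left, top, right, bottom] in pixels, round what is visible of it).
- mark_of(camera, target): "uv" ([column, row] in pixels: a listed point, or the origin of a listed thing).
The state is a dict: "t": time; "joints": joint angles; "qvel": joint speeds; "tau": joint torques, N m; "eef_pos": TCP position; "tcp_rot": TCP orientation; "ft_force": force on the tool from outside, world axes, zero at the start; "moment": the same for the moment, N m; "opening": opening from 0.0 (shut) to 1.0 (fully open); "grip_force": force on a finger pad.
Only numpy, scipy, OpenCV 4.12 (cv2) and the standard library are available. Lean on these libraries where they do the work, as an engineer would, in place of code of your own. Each camera call takes 0.05 s, during which the arm holds its last target. There are 200 camera calls.

### The job

Set the loose power module down centred across the rails of the board holder, between the two jaws, its 80 mm length along the rails. Then turn the knob on the sliding carriage clockwise, following it as it travels, until the module is pinched between the jaws and the sprung jaw is pressed in by about half of its 10 mm travel: firmly held, never squeezed until the spring bottoms. Move the carriage only by its knob, leave the other things alone, and let go.

Things in the scene. Friction and masses are not known exactly. Their poses are not given: they have to be found in the camera images.
- module: Loose power module, about 0.18 kg: aluminium tray with a green circuit board, 70 (its x) by 80 (its y) by 8 mm, with a dark transformer block in the middle, 26 (x) by 34 (y) mm, its flat top 38 mm above the underside: grip that block across its 26 mm. Other parts reach 20 mm above the underside. Origin: centre of underside, z up. Starts flat on the bench.
- holder: Board holder, bolted to the bench: grey base plate 120 (x) by 320 (y) by 12 mm with two steel rails along its y axis (at x = -28 and +28 mm, each 12 mm wide), rail tops 30 mm above the bench. Origin: centre of the plate's underside, z up. The sliding carriage stands at its -y end and travels towards +y; the far jaw is at its +y end.
- bed (a point): Middle of the holder at the height of the rail tops, axes as the holder's. Far jaw: fixed aluminium bar 80 (x) by 24 (y) mm, top 57 mm above the bench; its owner set its clamping face anywhere from y = +55 to +75 mm from here: not measured. The sprung jaw's face starts at y = -66 mm. Set the module near x = 0, y = -5 mm, its y along the rails (either way round).
- knob_top (a point): Centre of the knob's top face, 95.5 mm above the bench. The knob is a round black fluted cylinder on an upright axis, 44 mm in diameter (46 over the flutes), 24 mm tall, on a stem 20 mm in diameter and 14 mm tall. It stands on the carriage block, top 57.5 mm above the bench, and rides along with it. Grip it from above at any yaw.
- knob (a joint): Knob angle in rad, 0 at the start, growing clockwise seen from above, to 4.25. It drives the carriage 20 mm towards the holder's +y per rad, so the knob moves that way. Turning takes about 0.30 N m of friction plus 0.02 N m per newton on the jaw; held still, friction hides up to 0.30 either way, so compare with the free stretch. It stays where left while the jaw presses with under 15 N.
- carriage: The carriage with all it carries (block, knob, sprung jaw). Origin: at bench height under the knob's axis, axes as the holder's; starts at holder y = -115 mm, moves to +y. Pushed by it, the module slides along the rails with 1 to 2.5 N until it meets the far jaw; only then does the spring give noticeably.
- jaw_rest (a point): Point on the carriage, 49 mm ahead (+y) of the knob's axis and 43.5 mm above the bench, where the face of the sprung jaw stands while its spring is relaxed. The jaw is a steel plate 70 mm wide, 8 mm thick, 24 mm tall; it is pushed back 1 mm per 1.5 N and bottoms after 10 mm (15 N).
- block: Aluminium block of the carriage on which the knob stands, 80 (x) by 50 (y) by 26 mm, top 57.5 mm above the bench; origin and axes as the carriage's. Not to be pushed: the carriage is moved by its knob.
- meter: Bystander: blue multimeter lying flat, 85 by 175 by 34 mm, origin centre of underside.
- spool: Bystander: metal wire spool, 54 mm in diameter, 46 mm tall, standing, origin centre of underside.
- driver: Bystander: screwdriver lying on the bench, about 200 mm long.
Things that resemble listed ones, but are neither listed nor needed, are in the scene too. What is shaped like the module but brown is not meant.

How it is judged (in metres and radians):
On the way, in this order (a step that is already met when the one before it is completed fails the run):
1. the module lies flat on the rails between the jaws, let go, not yet clamped (x of module in the frame of holder between -0.016 and 0.016 m and z of module in the frame of holder between 0.027 and 0.033 m and angle between module's own z axis and vertical below 0.06 rad and contact force between the fingers and module below 0.1 N and contact force between module and holder above 0.5 N and y of module in the frame of holder between -0.05 and 0.05 m and contact force between carriage and module below 1 N and value of joint knob below 0.3 rad), for 0.2 s.
2. the carriage has been wound up by its knob until it presses on the module with over 4 N (value of joint knob above 1.2 rad and contact force between carriage and module above 4 N), for 0.2 s.
At the end, for the whole second after the job is handed in: The module lies flat on the rails (height within 3 mm, tilt under 0.06 rad), within 16 mm of the holder's middle, square to it within 0.08 rad, pinched by the sprung jaw with 4 to 14 N (pressed in 2.7 to 9.3 mm), the knob turned over 1.2 rad; all at rest and let go (all of step 2 and x of module in the frame of holder between -0.016 and 0.016 m and z of module in the frame of holder between 0.027 and 0.033 m and angle between module's own z axis and vertical below 0.06 rad and contact force between carriage and module below 14 N and angle between the y axis of module and the y axis of holder, either way round below 0.08 rad and linear speed of module below 0.01 m/s and velocity of joint knob between -0.05 and 0.05 rad/s); the robot touches nothing.
It fails at once if the carriage presses on the module with more than 22 N (spring bottomed and forced) (contact force between carriage and module above 22 N).
It fails at once if the carriage block is pushed by the robot with more than 15 N instead of being wound by its knob (contact force between any of the fingers, the arm and block above 15 N).
It fails at once if the module is slammed or pressed onto the holder with more than 90 N (contact force between module and holder above 90 N).
It fails at once if the multimeter, spool or screwdriver is moved by more than 20 mm (distance of any of meter, spool, driver from where it was at the start of the episode above 0.02 m).
It also fails if it takes over 72 s, if anything falls off the work surface, if the arm or the gripper's body presses on something with over 40 N, if the wrist force passes 120 N, or if a joint passes its speed limit or range.

## Working session

There is one attempt and no reset: what is moved stays moved. The work goes in short steps, Python scripts to look and compute and a tool call to move; the robot and the scene stay as the last step left them, time stands still between calls to the robot, and variables do not carry over. Pictures are saved under pics/ and viewed, at most 10 in all, crops included, and the job is handed in when it is done.

Besides the shell and the picture viewer there is one more tool, called after "Emit:" by a JSON object that holds its "op" and its "data", one argument or row to a line. step_arm: Moves the arm, as the interface text tells. Its arguments: {"type":"object","properties":{"increments":{"type":"array"},"fingers":{"type":"number"}},"required":["increments"]}

```bash
mkdir -p pics; cat > h.py <<'E'
import numpy as np, cv2
from cell import state, imaging, env, spot_in, mark_of
def w2c(im): return np.array(im["camera_from_world"],float)
def atz(im,uv,z):
    K=np.array(im["intrinsics"]);T=w2c(im);Ti=np.linalg.inv(T)
    r=np.linalg.inv(K)@[uv[0],uv[1],1]; d=Ti[:3,:3]@[r[0],-r[1],-r[2]]; o=Ti[:3,3]
    return o+d*(z-o[2])/d[2]
def cloud(im):
    K=np.array(im["intrinsics"]);Ti=np.linalg.inv(w2c(im));z=im["z_map"]
    v,u=np.mgrid[:z.shape[0],:z.shape[1]]
    p=np.stack([(u-K[0,2])/K[0,0]*z,-(v-K[1,2])/K[1,1]*z,-z],-1)
    return p@Ti[:3,:3].T+Ti[:3,3]
def save(im,n): cv2.imwrite("pics/"+n,im["color"][:,:,::-1])
E
python3 - <<'E'
from h import *
s=state();print({k:np.round(v,3) for k,v in s.items()})
for c in ["top","side"]:
    im=imaging.read_camera(c);save(im,c+"0.png")
    np.save(c+"0.npy",cloud(im))
    T=np.linalg.inv(w2c(im));print(c,T[:3,3].round(),T[:3,2].round(2))
    Z=dict(module=0,holder=0,bed=30,knob_top=95.5,carriage=0,jaw_rest=43.5,meter=0,spool=0,driver=0)
    for n,z in Z.items():
        print(n,[(np.round(m["uv"],1).tolist(),round(m["confidence"],2),atz(im,m["uv"],z).round(1).tolist()) for m in mark_of(c,n)[:3]])
E
```

```text
{'t': np.float64(0.0), 'joints': array([-1.302,  0.492,  1.559, -0.   ,  1.092, -0.106]), 'qvel': array([ 0.001,  0.   ,  0.   , -0.001, -0.002,  0.001]), 'tau': array([-4.0000e-03, -6.1266e+01, -2.5819e+01,  6.9000e-02,  4.8000e-02,
       -0.0000e+00]), 'eef_pos': array([ 228.745, -581.361,  214.061]), 'tcp_rot': array([-3.14 , -0.   ,  0.375]), 'ft_force': array([-0.277,  0.09 , -0.144]), 'moment': array([0.027, 0.025, 0.039]), 'grip_force': np.float64(0.0), 'opening': np.float64(0.996)}
top [ 473.   12. 1193.] [-0.08  0.02  1.  ]
module [([234.8, 214.9], 0.92, [515.1, 221.9, 0.0]), ([230.2, 265.9], 0.88, [367.6, 229.6, 0.0]), ([187.3, 227.0], 0.85, [476.9, 358.1, 0.0])]
holder []
bed [([351.0, 201.9], 0.97, [558.5, -114.0, 30.0])]
knob_top [([396.0, 204.7], 0.47, [548.9, -229.2, 95.5]), ([237.5, 215.3], 0.47, [510.8, 197.8, 95.5])]
carriage [([386.8, 207.6], 0.64, [546.3, -223.0, 0.0])]
jaw_rest [([369.7, 206.8], 0.78, [544.8, -165.8, 43.5])]
meter [([272.3, 135.6], 0.76, [753.0, 119.6, 0.0])]
spool [([192.9, 159.8], 0.69, [674.6, 351.0, 0.0]), ([370.2, 206.7], 0.17, [547.9, -174.0, 0.0])]
driver [([455.9, 277.8], 0.65, [346.4, -425.8, 0.0])]
side [326. 905. 768.] [-0.19  0.78  0.6 ]
module [([360.7, 286.6], 0.88, [362.2, 226.1, 0.0]), ([299.7, 318.1], 0.88, [482.5, 358.4, 0.0]), ([304.0, 272.8], 0.87, [511.2, 221.2, 0.0])]
holder [([320.8, 200.0], 0.62, [545.1, -96.0, 0.0]), ([303.9, 274.1], 0.19, [510.2, 225.6, 0.0])]
bed [([323.9, 190.7], 0.78, [539.0, -107.8, 30.0]), ([394.6, 158.2], 0.24, [340.4, -379.6, 30.0])]
knob_top [([330.0, 159.1], 0.62, [542.7, -196.7, 95.5])]
carriage [([325.4, 179.5], 0.56, [558.3, -215.4, 0.0])]
jaw_rest [([332.1, 176.6], 0.98, [527.9, -175.0, 43.5])]
meter [([232.1, 234.4], 0.59, [749.5, 136.9, 0.0])]
spool [([223.9, 301.3], 0.62, [670.0, 362.2, 0.0])]
driver [([394.6, 158.9], 0.49, [340.5, -426.6, 0.0])]
```

```bash
python3 -c "
import cv2
a=cv2.imread('pics/top0.png');c=a[90:330,130:500];cv2.imwrite('pics/top0c.png',cv2.resize(c,None,fx=2.15,fy=2.15,interpolation=cv2.INTER_CUBIC))"
```

```text
(no output)
```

View pics/top0c.png

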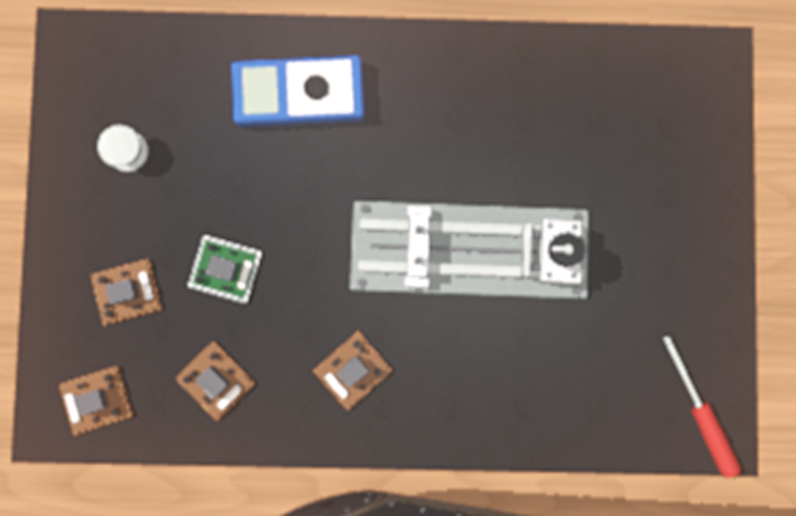

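View pics/side0.png

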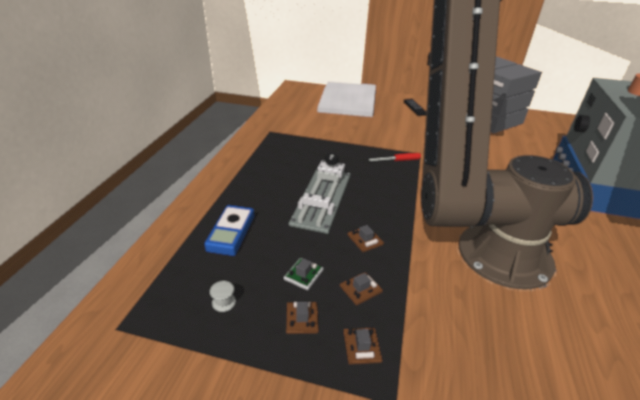

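The top view shows the green module at full-image pixel (235,215) with four brown decoys around it. The holder runs along world +y, with its knob at (396,205) and far jaw near (325,204). The side view agrees.

```bash
python3 - <<'E'
from h import *
im=imaging.read_camera("top");P=cloud(im);hsv=cv2.cvtColor(im["color"],cv2.COLOR_RGB2HSV)
g=((hsv[...,0]>45)&(hsv[...,0]<85)&(hsv[...,1]>90)).astype(np.uint8)
g[:, :200]=0
n,l,st,c=cv2.connectedComponentsWithStats(cv2.morphologyEx(g,cv2.MORPH_CLOSE,np.ones((7,7))));i=1+st[1:,4].argmax()
print(st[i],c[i])
# tray: points z 4..45 near
q=P.reshape(-1,3);d=np.hypot(q[:,0]-513,q[:,1]-221)
t=q[(d<62)&(q[:,2]>4)&(q[:,2]<45)];print(len(t),cv2.minAreaRect(t[:,:2].astype(np.float32)))
b=q[(d<40)&(q[:,2]>30)&(q[:,2]<45)];print(len(b),b.mean(0),cv2.minAreaRect(b[:,:2].astype(np.float32)))
h=q[(abs(q[:,0]-552)<100)&(q[:,1]<80)&(q[:,1]>-300)&(q[:,2]>7)&(q[:,2]<18)];print(len(h),cv2.minAreaRect(h[:,:2].astype(np.float32)))
h=q[(abs(q[:,0]-552)<100)&(q[:,1]<80)&(q[:,1]>-300)&(q[:,2]>25)&(q[:,2]<34)];print(len(h),cv2.minAreaRect(h[:,:2].astype(np.float32)))
h=q[(abs(q[:,0]-552)<100)&(q[:,1]<80)&(q[:,1]>-130)&(q[:,2]>50)&(q[:,2]<64)];print('far',len(h),h.mean(0),cv2.minAreaRect(h[:,:2].astype(np.float32)))
h=q[(abs(q[:,0]-552)<100)&(q[:,1]<-150)&(q[:,1]>-300)&(q[:,2]>85)&(q[:,2]<102)];print('knob',len(h),h.mean(0),np.median(h[:,:2],0))
w=imaging.read_camera("wrist");T=np.linalg.inv(w2c(w));print(T.round(2),w["intrinsics"],state()["eef_pos"])
E
```

```text
[222 203  26  25 200] [232.615 214.32 ]
732 ((511.73748779296875, 218.02098083496094), (112.78141021728516, 119.81448364257812), 72.44190979003906)
114 [515.63395151 221.54618966  37.81132017] ((515.7473754882812, 221.7931365966797), (33.10093688964844, 25.547544479370117), 75.33568572998047)
2699 ((559.033935546875, -111.95124816894531), (370.9599609375, 186.8576202392578), 88.39960479736328)
609 ((551.1405029296875, -108.97543334960938), (100.05514526367188, 299.0859375), 1.445060133934021)
far 233 [549.39459289 -36.08784897  57.15456716] ((549.2904052734375, -35.71296691894531), (78.36250305175781, 22.692068099975586), 0.9604330658912659)
knob 221 [ 547.08953153 -222.40003216   95.27060042] [ 547.52308392 -222.95428021]
[[ 3.7000e-01  9.0000e-01  2.4000e-01  2.9655e+02]
 [-9.3000e-01  3.5000e-01  9.0000e-02 -5.5542e+02]
 [-0.0000e+00 -2.6000e-01  9.7000e-01  3.8437e+02]
 [ 0.0000e+00  0.0000e+00  0.0000e+00  1.0000e+00]] [[328.86081773   0.         321.75574978]
 [  0.         328.86081773 203.78316107]
 [  0.           0.           1.        ]] [ 228.83420808 -581.63382253  214.68429575]
```

Emit:
{"op": "step_arm", "data": {
  "increments": [
    {"slide": [0.06, -0.03, -0.02], "roll": -0.15},
    {"slide": [0.11, -0.06, -0.05], "roll": -0.3},
    {"slide": [0.16, -0.09, -0.07], "roll": -0.45},
    {"slide": [0.21, -0.12, -0.085], "roll": -0.6},
    {"slide": [0.26, -0.15, -0.085], "roll": -0.75}
  ]
}}

```text
t: 1.72
eef_pos: [415.3, -347.7, 301.0]
tcp_rot: [3.139, 0.001, 1.129]
ft_force: [0.6, -0.5, -0.5]
opening: 1.002
grip_force: 0.0
```

Emit:
{"op": "step_arm", "data": {
  "increments": [
    {"slide": [0.06, 0.004, 0], "roll": -0.1},
    {"slide": [0.12, 0.008, 0], "roll": -0.2},
    {"slide": [0.18, 0.012, 0], "roll": -0.3},
    {"slide": [0.235, 0.015, 0], "roll": -0.4},
    {"slide": [0.27, 0.017, 0], "roll": -0.445}
  ]
}}

```text
t: 2.35
eef_pos: [546.8, -110.5, 299.6]
tcp_rot: [3.141, 0.0, 1.574]
ft_force: [0.1, 0.1, 0.6]
opening: 1.004
grip_force: 0.0
```

```bash
python3 - <<'E'
from h import *
s=state();print(s["eef_pos"],s["tcp_rot"],s["joints"].round(3) if hasattr(s["joints"],'round') else s["joints"],np.abs(s["qvel"]).max())
im=imaging.read_camera("wrist");save(im,"w1.png");P=cloud(im);np.save("w1.npy",P);print(state()["eef_pos"])
np.save("w1T.npy",w2c(im))
for n,z in dict(bed=30,knob_top=95.5,jaw_rest=43.5).items():
    print(n,[(np.round(m["uv"],1).tolist(),round(m["confidence"],2),atz(im,m["uv"],z).round(1).tolist()) for m in mark_of("wrist",n)[:3]])
q=P.reshape(-1,3);q=q[im["z_map"].reshape(-1)>150];r=q[(abs(q[:,0]-552)<70)&(q[:,1]<80)&(q[:,1]>-300)]
for nm,a,b,ya,yb in [("far",52,62,-70,0),("blk",53,62,-280,-170),("knob",90,101,-270,-170),("plate",8,16,-300,80),("rails",26,34,-300,80),("jaw",50,58,-185,-140)]:
    h=r[(r[:,2]>a)&(r[:,2]<b)&(r[:,1]>ya)&(r[:,1]<yb)];
    if len(h)>5: print(nm,len(h),h.mean(0).round(1),cv2.minAreaRect(h[:,:2].astype(np.float32)))
E
```

```text
[ 546.77356482 -110.48968431  299.63687188] [3.14132851e+00 3.52288112e-05 1.57368057e+00] [-0.318  0.317  1.607  0.     1.217 -0.321] 0.479955847223779
[ 547.91083334 -108.24145734  299.57111118]
bed [([320.7, 170.0], 0.87, [545.4, -108.7, 30.0])]
knob_top [([320.0, 269.5], 0.66, [544.9, -222.8, 95.5])]
jaw_rest [([319.7, 217.7], 0.71, [544.2, -171.6, 43.5])]
far 1254 [547.4 -33.8  56.3] ((547.72412109375, -33.79838180541992), (79.50492858886719, 23.478607177734375), 0.15936057269573212)
blk 1510 [ 544.6 -206.1   56.5] ((545.3280029296875, -208.4829559326172), (74.12198638916016, 79.53643798828125), 88.73927307128906)
knob 889 [ 544.8 -217.9   94.9] ((544.9510498046875, -217.31776428222656), (45.051513671875, 38.98524856567383), 0.653374969959259)
plate 11314 [546.6 -74.7  11.6] ((546.490966796875, -105.59620666503906), (319.414306640625, 120.03153991699219), 89.10579681396484)
rails 2958 [547.8 -65.6  29.7] ((546.8104858398438, -76.52029418945312), (241.9583282470703, 104.16051483154297), 88.45901489257812)
jaw 343 [ 546.3 -175.1   54.6] ((545.2523803710938, -175.583251953125), (8.39175796508789, 68.03356170654297), 88.88357543945312)
```

View pics/w1.png

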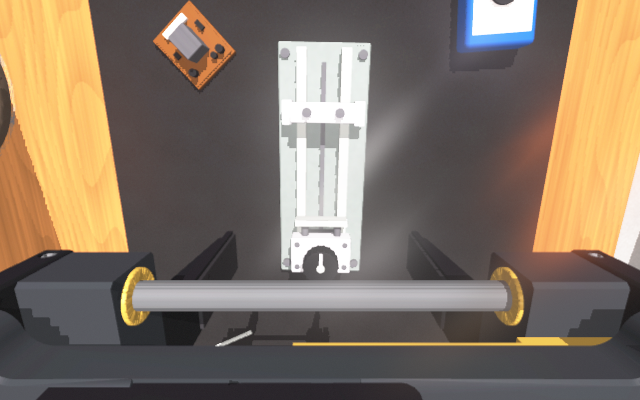

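The wrist view shows the holder at columns 280–370, with the far jaw at row 112, sprung jaw at row 222 and knob at (320,262). I'll re-measure now that the arm has settled.

```bash
python3 - <<'E'
from h import *
im=imaging.read_camera("wrist");im=imaging.read_camera("wrist");P=cloud(im);print(state()["eef_pos"],state()["tcp_rot"])
q=P.reshape(-1,3);q=q[im["z_map"].reshape(-1)>150];r=q[(abs(q[:,0]-552)<70)&(q[:,1]<80)&(q[:,1]>-300)]
for nm,a,b,ya,yb in [("far",52,62,-70,0),("blk",53,62,-280,-180),("plate",8,16,-300,80),("jaw",50,58,-185,-140)]:
    h=r[(r[:,2]>a)&(r[:,2]<b)&(r[:,1]>ya)&(r[:,1]<yb)];print(nm,len(h),h.mean(0).round(1),cv2.minAreaRect(h[:,:2].astype(np.float32)))
h=r[(r[:,2]>91)&(r[:,2]<99)&(r[:,1]<-170)]
print("knob circle",cv2.minEnclosingCircle(h[:,:2].astype(np.float32)),h[:,1].max())
E
```

```text
[ 545.58864785 -113.60369673  299.54116112] [-3.14143466e+00  2.76857326e-04  1.56855294e+00]
far 1263 [548.1 -33.8  56.4] ((548.1539306640625, -33.840789794921875), (23.844324111938477, 79.22003173828125), 88.84200286865234)
blk 1222 [ 544.6 -214.    56.9] ((545.000244140625, -212.35426330566406), (66.14274597167969, 79.86637878417969), 88.66070556640625)
plate 11368 [546.9 -74.1  11.6] ((546.4973754882812, -105.19320678710938), (318.56365966796875, 120.03193664550781), 89.08511352539062)
jaw 343 [ 547.  -175.2   54.6] ((545.8560180664062, -175.796142578125), (8.690010070800781, 69.03651428222656), 88.82806396484375)
knob circle ((544.9276123046875, -220.60231018066406), 23.041980743408203) -198.2664415606746
```

Emit:
{"op": "step_arm", "data": {
  "increments": [
    {"slide": [0.055, -0.006, 0.02], "roll": 0.06},
    {"slide": [0.11, -0.012, 0.04], "roll": 0.12},
    {"slide": [0.165, -0.018, 0.06], "roll": 0.18},
    {"slide": [0.22, -0.024, 0.08], "roll": 0.24},
    {"slide": [0.27, -0.028, 0.1], "roll": 0.256}
  ]
}}

```text
t: 3.28
eef_pos: [518.1, 157.7, 199.2]
tcp_rot: [3.141, -0.0, 1.311]
ft_force: [1.8, 0.3, 0.3]
opening: 1.0
grip_force: 0.0
```

```bash
echo
```

Emit:
{"op": "step_arm", "data": {
  "increments": [
    {"slide": [0.04, -0.013, 0.015], "roll": 0},
    {"slide": [0.058, -0.019, 0.02], "roll": 0},
    {"slide": [0.058, -0.019, 0.02], "roll": 0},
    {"slide": [0.058, -0.019, 0.02], "roll": 0}
  ]
}}

```text
t: 3.78
eef_pos: [515.1, 216.9, 180.1]
tcp_rot: [3.141, -0.0, 1.313]
ft_force: [-0.8, -0.4, -0.9]
opening: 1.0
grip_force: 0.0
```

```bash
python3 - <<'E'
from h import *
for k in range(2):
    im=imaging.read_camera("wrist");P=cloud(im);print(state()["eef_pos"],state()["tcp_rot"])
    q=P.reshape(-1,3);q=q[im["z_map"].reshape(-1)>60]
    d=np.hypot(q[:,0]-515,q[:,1]-221)
    b=q[(d<45)&(q[:,2]>33)&(q[:,2]<45)];print(len(b),b.mean(0),cv2.minAreaRect(b[:,:2].astype(np.float32)))
    t=q[(d<62)&(q[:,2]>5)&(q[:,2]<45)];print(len(t),cv2.minAreaRect(t[:,:2].astype(np.float32)))
save(im,"w2.png")
E
```

```text
[515.12439906 216.81819551 180.10980349] [ 3.14075017e+00 -1.82620203e-04  1.31225817e+00]
896 [513.66032381 225.66966272  37.47360732] ((513.7870483398438, 225.20469665527344), (33.18699645996094, 25.220558166503906), 74.45287322998047)
4933 ((513.2952270507812, 225.0841064453125), (79.7548828125, 69.99769592285156), 75.24352264404297)
[515.0889885  216.90712388 180.09476476] [ 3.14078321e+00 -2.40340410e-04  1.31212053e+00]
891 [513.60162789 225.64618163  37.52073587] ((513.782958984375, 225.20948791503906), (33.35770034790039, 25.139541625976562), 74.39482116699219)
4936 ((513.3207397460938, 225.09617614746094), (79.68516540527344, 70.07918548583984), 75.14787292480469)
```

View pics/w2.png

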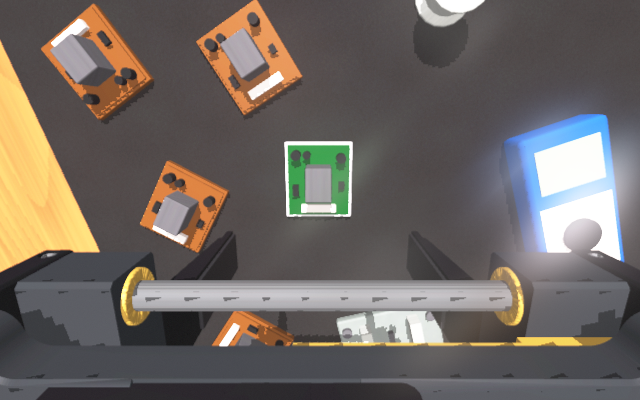

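The wrist view shows the green module square to the gripper at (318,180), with the nearest brown decoy edge at column 228, about 90 mm away. The fingers are clear to descend.

Emit:
{"op": "step_arm", "data": {
  "increments": [
    {"slide": [0.006, -0.002, 0.05], "roll": 0},
    {"slide": [0.006, -0.002, 0.1], "roll": 0},
    {"slide": [0.006, -0.002, 0.14], "roll": 0},
    {"slide": [0.006, -0.002, 0.155], "roll": 0},
    {"slide": [0.006, -0.002, 0.157], "roll": 0}
  ]
}}

```text
t: 4.5
eef_pos: [514.5, 224.0, 22.6]
tcp_rot: [-3.141, 0.0, 1.313]
ft_force: [0.6, -0.5, 0.1]
opening: 1.0
grip_force: 0.0
```

Emit:
{"op": "step_arm", "data": {
  "increments": [
    {"slide": [0, 0, 0], "roll": 0},
    {"slide": [0, 0, 0], "roll": 0},
    {"slide": [0, 0, 0], "roll": 0},
    {"slide": [0, 0, 0], "roll": 0},
    {"slide": [0, 0, 0], "roll": 0}
  ],
  "fingers": 0.15
}}

```text
t: 5.12
eef_pos: [514.2, 224.5, 22.6]
tcp_rot: [3.141, -0.0, 1.314]
ft_force: [0.3, -0.4, -0.6]
opening: 0.53
grip_force: 0.0
```

Emit:
{"op": "step_arm", "data": {
  "increments": [
    {"slide": [0, 0, 0], "roll": 0},
    {"slide": [0, 0, 0], "roll": 0},
    {"slide": [0, 0, 0], "roll": 0},
    {"slide": [0, 0, 0], "roll": 0},
    {"slide": [0, 0, 0], "roll": 0}
  ]
}}

```text
t: 5.75
eef_pos: [514.2, 224.4, 22.5]
tcp_rot: [-3.142, 0.0, 1.314]
ft_force: [-0.7, 0.2, -0.7]
opening: 0.268
grip_force: 30.0
```

Emit:
{"op": "step_arm", "data": {
  "increments": [
    {"slide": [0, 0, -0.03], "roll": 0},
    {"slide": [0, 0, -0.08], "roll": 0},
    {"slide": [0, 0, -0.1], "roll": 0}
  ]
}}

```text
t: 6.12
eef_pos: [514.8, 224.7, 124.8]
tcp_rot: [3.139, -0.001, 1.314]
ft_force: [-0.3, 0.7, -1.9]
opening: 0.274
grip_force: 30.0
```

Emit:
{"op": "step_arm", "data": {
  "increments": [
    {"slide": [-0.05, 0.018, 0], "roll": -0.05},
    {"slide": [-0.105, 0.039, 0], "roll": -0.1},
    {"slide": [-0.16, 0.059, 0], "roll": -0.15},
    {"slide": [-0.215, 0.079, 0], "roll": -0.2},
    {"slide": [-0.266, 0.098, 0], "roll": -0.24}
  ]
}}

```text
t: 6.75
eef_pos: [541.2, -59.7, 122.5]
tcp_rot: [-3.142, 0.0, 1.555]
ft_force: [0.5, 0.3, -1.0]
opening: 0.27
grip_force: 30.0
```

Emit:
{"op": "step_arm", "data": {
  "increments": [
    {"slide": [-0.04, 0.005, 0], "roll": 0},
    {"slide": [-0.052, 0.006, 0], "roll": 0},
    {"slide": [-0.052, 0.006, 0], "roll": 0},
    {"slide": [-0.052, 0.006, 0], "roll": 0}
  ]
}}

```text
t: 7.25
eef_pos: [546.3, -108.6, 122.5]
tcp_rot: [-3.141, -0.0, 1.555]
ft_force: [0.2, 0.2, -2.1]
opening: 0.271
grip_force: 30.0
```

```bash
python3 - <<'E'
from h import *
s=state();print(s["eef_pos"],s["tcp_rot"],s["joints"],s["moment"])
im=imaging.read_camera("top");P=cloud(im);q=P.reshape(-1,3)
r=q[(abs(q[:,0]-548)<48)&(q[:,1]<-60)&(q[:,1]>-160)&(q[:,2]>100)&(q[:,2]<125)];print(len(r))
im=imaging.read_camera("wrist");P=cloud(im);q=P.reshape(-1,3);z=im["z_map"].reshape(-1)
t=q[(z>60)&(abs(q[:,0]-548)<60)&(abs(q[:,1]+111)<65)&(q[:,2]>105)&(q[:,2]<118)];print(len(t),t.mean(0),cv2.minAreaRect(t[:,:2].astype(np.float32)))
f=q[(z>60)&(abs(q[:,0]-548)<60)&(q[:,2]>52)&(q[:,2]<62)&(q[:,1]>-70)];print('far',cv2.minAreaRect(f[:,:2].astype(np.float32)))
f=q[(z>60)&(abs(q[:,0]-548)<70)&(q[:,2]>8)&(q[:,2]<16)&(q[:,1]>-40)];print('plate',f.min(0),f.max(0),cv2.minAreaRect(f[:,:2].astype(np.float32)))
save(im,"w3.png")
E
```

```text
[ 546.29312166 -108.60511328  122.48701111] [-3.14118214e+00 -1.72930421e-04  1.55484123e+00] [-3.14860425e-01  5.08367189e-01  1.82449492e+00  6.13191842e-05
  8.09173776e-01 -2.98947695e-01] [-0.03102757 -0.07848241 -0.00807804]
0
6490 [546.8177942  -85.8802341  109.60653207] ((546.5626220703125, -93.00955200195312), (49.67988967895508, 70.18904113769531), 89.22329711914062)
far ((547.8114013671875, -33.88508224487305), (22.852828979492188, 80.34261322021484), 89.083984375)
plate [487.94933767 -39.82788682   8.04086143] [609.11013986  50.25280271  15.99299895] ((548.5439453125, 4.594226837158203), (89.74817657470703, 120.1609115600586), 89.24179077148438)
```

View pics/w3.png

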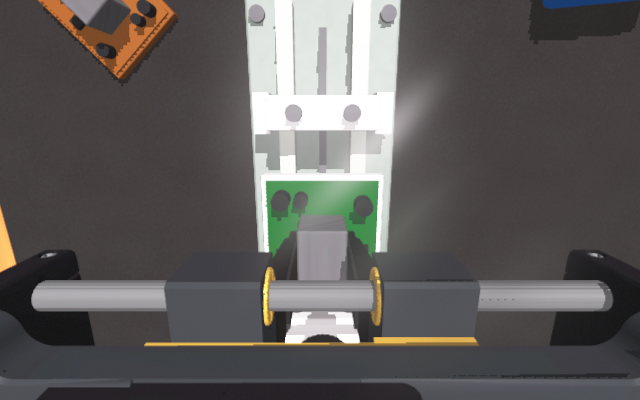

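The wrist view shows the module held level at (322,215), centred over the rails and short of the far jaw at row 112. I'll lower it.

Emit:
{"op": "step_arm", "data": {
  "increments": [
    {"slide": [-0.002, 0, 0.03], "roll": 0},
    {"slide": [-0.002, 0, 0.055], "roll": 0},
    {"slide": [-0.002, 0, 0.064], "roll": 0},
    {"slide": [-0.002, 0, 0.067], "roll": 0},
    {"slide": [-0.002, 0, 0.067], "roll": 0}
  ]
}}

```text
t: 7.98
eef_pos: [546.8, -111.7, 56.1]
tcp_rot: [3.141, 0.0, 1.554]
ft_force: [0.6, 0.2, -2.4]
opening: 0.27
grip_force: 30.0
```

Emit:
{"op": "step_arm", "data": {
  "increments": [
    {"slide": [0, 0, 0.001], "roll": 0},
    {"slide": [0, 0, 0.0015], "roll": 0},
    {"slide": [0, 0, 0.002], "roll": 0},
    {"slide": [0, 0, 0.002], "roll": 0}
  ]
}}

```text
t: 8.48
eef_pos: [546.5, -111.8, 53.6]
tcp_rot: [3.141, 0.0, 1.554]
ft_force: [0.3, -0.0, -1.8]
opening: 0.273
grip_force: 30.0
```

Emit:
{"op": "step_arm", "data": {
  "increments": [
    {"slide": [0, 0, 0.0005], "roll": 0},
    {"slide": [0, 0, 0.001], "roll": 0},
    {"slide": [0, 0, 0.001], "roll": 0},
    {"slide": [0, 0, 0.001], "roll": 0}
  ]
}}

```text
t: 8.98
eef_pos: [546.4, -111.8, 52.5]
tcp_rot: [-3.142, 0.0, 1.554]
ft_force: [-0.3, -0.2, -1.5]
opening: 0.277
grip_force: 30.0
```

Emit:
{"op": "step_arm", "data": {
  "increments": [
    {"slide": [0, 0, 0.0005], "roll": 0},
    {"slide": [0, 0, 0.001], "roll": 0},
    {"slide": [0, 0, 0.001], "roll": 0}
  ]
}}

```text
t: 9.35
eef_pos: [546.5, -111.8, 52.4]
tcp_rot: [3.141, 0.0, 1.554]
ft_force: [-4.0, 1.5, 10.2]
opening: 0.27
grip_force: 30.0
```

Contact (10 N up). Opening.

Emit:
{"op": "step_arm", "data": {
  "increments": [
    {"slide": [0, 0, 0], "roll": 0},
    {"slide": [0, 0, 0], "roll": 0},
    {"slide": [0, 0, 0], "roll": 0},
    {"slide": [0, 0, 0], "roll": 0}
  ],
  "fingers": 0.6
}}

```text
t: 9.85
eef_pos: [546.5, -111.8, 51.4]
tcp_rot: [-3.142, 0.0, 1.554]
ft_force: [0.1, 0.1, -0.2]
opening: 0.588
grip_force: 0.0
```

Emit:
{"op": "step_arm", "data": {
  "increments": [
    {"slide": [0, 0, -0.02], "roll": 0},
    {"slide": [0, 0, -0.06], "roll": 0},
    {"slide": [0, 0, -0.11], "roll": 0},
    {"slide": [0, 0, -0.15], "roll": 0},
    {"slide": [0, 0, -0.15], "roll": 0}
  ],
  "fingers": 0.9
}}

```text
t: 10.48
eef_pos: [547.5, -112.1, 204.3]
tcp_rot: [3.136, 0.002, 1.554]
ft_force: [-0.4, -0.6, -0.5]
opening: 0.9
grip_force: 0.0
```

```bash
cat > m.py <<'E'
from h import *
s=state();print(s["t"],s["eef_pos"],s["tcp_rot"],s["joints"])
im=imaging.read_camera("wrist");P=cloud(im);q=P.reshape(-1,3);z=im["z_map"].reshape(-1)
q=q[(z>60)&(abs(q[:,0]-547)<75)]
def rect(n,a,b,ya,yb):
    f=q[(q[:,2]>a)&(q[:,2]<b)&(q[:,1]>ya)&(q[:,1]<yb)]
    print(n,len(f),f.mean(0).round(1),cv2.minAreaRect(f[:,:2].astype(np.float32)) if len(f)>5 else "")
    return f
rect('tray',35.5,41,-165,-50);rect('blk',64,72,-140,-80);rect('far',53,61,-50,-10);rect('jaw',52,58,-182,-130);f=rect('knob',91,99,-260,-150)
if len(f)>5: print(cv2.minEnclosingCircle(f[:,:2].astype(np.float32)))
E
python3 m.py
```

```text
10.475 [ 547.48067918 -112.08128762  204.33972959] [3.13645894e+00 1.67637665e-03 1.55387388e+00] [-3.20097554e-01  4.06248299e-01  1.73909144e+00 -8.03675241e-05
  9.90852848e-01 -3.03135552e-01]
tray 3235 [ 546.7 -105.8   39.1] ((546.2467651367188, -111.22555541992188), (79.39546203613281, 70.16368103027344), 88.95626831054688)
blk 929 [ 546.5 -111.1   67.5] ((546.455078125, -111.7428207397461), (25.712600708007812, 34.52001953125), 0.1991380751132965)
far 2037 [547.7 -34.   56. ] ((547.6614379882812, -34.043861389160156), (23.38279151916504, 79.82672119140625), 89.00376892089844)
jaw 513 [ 545.6 -175.1   54.8] ((545.46630859375, -175.31082153320312), (8.04804515838623, 69.07179260253906), 88.81329345703125)
knob 674 [ 544.7 -229.9   95.1] ((544.5258178710938, -231.75303649902344), (42.62198257446289, 23.100826263427734), 0.5508946180343628)
((544.449951171875, -226.11767578125), 21.604400634765625)
```

Emit:
{"op": "step_arm", "data": {
  "increments": [
    {"slide": [-0.03, 0, 0.01], "roll": -0.18},
    {"slide": [-0.06, 0, 0.025], "roll": -0.36},
    {"slide": [-0.09, 0, 0.045], "roll": -0.54},
    {"slide": [-0.1085, 0, 0.06], "roll": -0.72},
    {"slide": [-0.1085, 0, 0.07], "roll": -0.9}
  ],
  "fingers": 0.8
}}

```text
t: 11.15
eef_pos: [543.6, -221.2, 128.9]
tcp_rot: [-3.141, -0.003, 2.458]
ft_force: [-0.3, -0.5, 0.2]
opening: 0.797
grip_force: 0.0
```

Emit:
{"op": "step_arm", "data": {
  "increments": [
    {"slide": [0, 0, 0], "roll": -0.08},
    {"slide": [0, 0, 0], "roll": -0.08},
    {"slide": [0, 0, 0], "roll": -0.08}
  ]
}}

```text
t: 11.52
eef_pos: [544.4, -220.1, 130.9]
tcp_rot: [-3.141, -0.001, 2.532]
ft_force: [1.0, 0.1, 0.3]
opening: 0.801
grip_force: 0.0
```

```bash
python3 - <<'E'
from h import *
s=state();print(s["t"],s["eef_pos"],s["tcp_rot"],s["joints"],s["moment"])
E
```

```text
11.525 [ 544.39766844 -220.10356066  130.91573461] [-3.14142845e+00 -9.22231396e-04  2.53201558e+00] [-4.96648547e-01  5.33806996e-01  1.74168496e+00 -7.76956862e-05
  8.67035563e-01 -1.45781757e+00] [ 0.10188461 -0.21166243  0.03034858]
```

Emit:
{"op": "step_arm", "data": {
  "increments": [
    {"slide": [0, 0, 0.025], "roll": 0},
    {"slide": [0, 0, 0.045], "roll": 0},
    {"slide": [0, 0, 0.057], "roll": 0},
    {"slide": [0, 0, 0.06], "roll": 0},
    {"slide": [0, 0, 0.06], "roll": 0}
  ]
}}

```text
t: 12.15
eef_pos: [544.8, -220.3, 71.9]
tcp_rot: [-3.142, 0.0, 2.534]
ft_force: [0.5, -0.1, 0.7]
opening: 0.802
grip_force: 0.0
```

Emit:
{"op": "step_arm", "data": {
  "increments": [
    {"slide": [0, 0, 0], "roll": 0},
    {"slide": [0, 0, 0], "roll": 0},
    {"slide": [0, 0, 0], "roll": 0},
    {"slide": [0, 0, 0], "roll": 0},
    {"slide": [0, 0, 0], "roll": 0}
  ],
  "fingers": 0.3
}}

```text
t: 12.78
eef_pos: [544.6, -220.4, 71.7]
tcp_rot: [-3.141, 0.0, 2.534]
ft_force: [-1.8, -1.5, 1.9]
opening: 0.457
grip_force: 30.0
```

```bash
cat > st.py <<'E'
from h import *
s=state();print({k:np.round(s[k],3).tolist() for k in ("t","eef_pos","tcp_rot","ft_force","moment","opening","grip_force")},"j6",np.round(s["joints"][5],3),"tau6",np.round(s["tau"][5],3))
E
python3 st.py
```

```text
{'t': 12.775, 'eef_pos': [544.618, -220.412, 71.692], 'tcp_rot': [-3.141, 0.0, 2.534], 'ft_force': [-1.753, -1.456, 1.933], 'moment': [-0.124, 0.026, 0.004], 'opening': 0.457, 'grip_force': 30.0} j6 -1.46 tau6 0.01
```

Emit:
{"op": "step_arm", "data": {
  "increments": [
    {"slide": [0.0011, 0.0017, 0], "roll": 0.1},
    {"slide": [0.0022, 0.0033, 0], "roll": 0.2},
    {"slide": [0.0033, 0.005, 0], "roll": 0.3},
    {"slide": [0.0045, 0.0066, 0], "roll": 0.4},
    {"slide": [0.0056, 0.0083, 0], "roll": 0.5}
  ]
}}

```text
t: 13.4
eef_pos: [545.0, -210.3, 71.7]
tcp_rot: [3.141, 0.001, 2.031]
ft_force: [1.0, 0.3, 1.3]
opening: 0.456
grip_force: 30.0
```

```bash
python3 st.py
```

```text
{'t': 13.4, 'eef_pos': [544.988, -210.266, 71.7], 'tcp_rot': [3.141, 0.001, 2.031], 'ft_force': [1.038, 0.274, 1.323], 'moment': [0.037, -0.213, 0.323], 'opening': 0.456, 'grip_force': 29.998} j6 -0.941 tau6 -1.049
```

Emit:
{"op": "step_arm", "data": {
  "increments": [
    {"slide": [0.0018, 0.0009, 0], "roll": 0.1},
    {"slide": [0.0035, 0.0019, 0], "roll": 0.2},
    {"slide": [0.0053, 0.0028, 0], "roll": 0.3},
    {"slide": [0.0071, 0.0037, 0], "roll": 0.4},
    {"slide": [0.0089, 0.0046, 0], "roll": 0.5}
  ]
}}

```text
t: 14.02
eef_pos: [545.4, -200.2, 71.7]
tcp_rot: [3.14, 0.001, 1.531]
ft_force: [2.2, 1.5, 0.2]
opening: 0.457
grip_force: 30.0
```

```bash
python3 st.py
```

```text
{'t': 14.025, 'eef_pos': [545.426, -200.234, 71.721], 'tcp_rot': [3.14, 0.001, 1.531], 'ft_force': [2.197, 1.549, 0.156], 'moment': [0.034, -0.477, 0.35], 'opening': 0.457, 'grip_force': 29.998} j6 -0.426 tau6 -1.036
```

Emit:
{"op": "step_arm", "data": {
  "increments": [
    {"slide": [0.002, 0, 0], "roll": 0.1},
    {"slide": [0.004, -0.0001, 0], "roll": 0.2},
    {"slide": [0.006, -0.0001, 0], "roll": 0.3},
    {"slide": [0.008, -0.0002, 0], "roll": 0.4},
    {"slide": [0.01, -0.0002, 0], "roll": 0.5}
  ]
}}

```text
t: 14.65
eef_pos: [545.9, -190.4, 71.8]
tcp_rot: [3.14, -0.0, 1.031]
ft_force: [3.2, -1.0, -0.7]
opening: 0.457
grip_force: 30.0
```

```bash
python3 st.py
```

```text
{'t': 14.65, 'eef_pos': [545.881, -190.377, 71.765], 'tcp_rot': [3.14, -0.0, 1.031], 'ft_force': [3.2, -0.992, -0.711], 'moment': [-0.124, -0.687, 0.336], 'opening': 0.457, 'grip_force': 29.998} j6 0.09 tau6 -1.031
```

Emit:
{"op": "step_arm", "data": {
  "increments": [
    {"slide": [0.0017, -0.001, 0], "roll": 0.1},
    {"slide": [0.0034, -0.002, 0], "roll": 0.2},
    {"slide": [0.0052, -0.0031, 0], "roll": 0.3},
    {"slide": [0.0069, -0.0041, 0], "roll": 0.4},
    {"slide": [0.0086, -0.0051, 0], "roll": 0.5}
  ]
}}

```text
t: 15.28
eef_pos: [546.2, -180.6, 71.8]
tcp_rot: [3.139, -0.002, 0.531]
ft_force: [4.6, -2.3, -1.4]
opening: 0.459
grip_force: 30.0
```

```bash
python3 st.py; python3 - <<'E'
from h import *
im=imaging.read_camera("top");q=cloud(im).reshape(-1,3)
save(im,"t4.png")
f=q[(abs(q[:,0]-548)<60)&(q[:,1]>-60)&(q[:,1]<0)&(q[:,2]>50)&(q[:,2]<62)]
print(cv2.minAreaRect(f[:,:2].astype(np.float32)))
im=imaging.read_camera("wrist");save(im,"w4.png")
E
```

```text
{'t': 15.275, 'eef_pos': [546.207, -180.638, 71.786], 'tcp_rot': [3.139, -0.002, 0.531], 'ft_force': [4.59, -2.27, -1.431], 'moment': [-0.283, -0.916, 0.29], 'opening': 0.459, 'grip_force': 29.998} j6 0.606 tau6 -1.048
((549.3671264648438, -35.71945571899414), (78.54252624511719, 22.64531707763672), 1.0609526634216309)
```

View pics/w4.png

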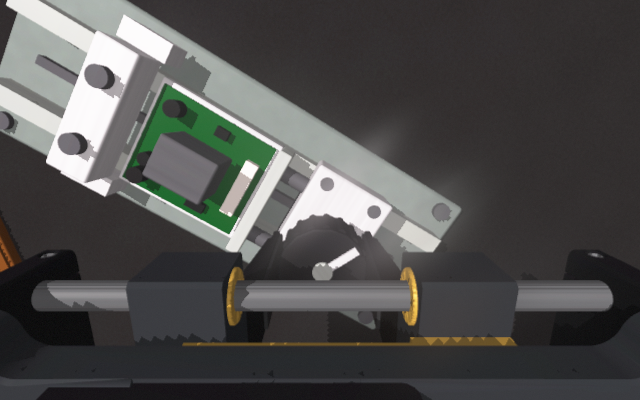

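The wrist view shows the module square on the rails against the sprung jaw, with a gap of a few mm left to the far jaw near (130,150). Next I'll measure that gap.

```bash
cat > gap.py <<'E'
from h import *
im=imaging.read_camera("wrist");P=cloud(im);q=P.reshape(-1,3);z=im["z_map"].reshape(-1);q=q[z>60]
a=-0.0175;R=np.array([[np.cos(a),np.sin(a)],[-np.sin(a),np.cos(a)]])
h=(q[:,:2]-[546.8,-105.5])@R.T
def edge(n,za,zb,xa,xb,ya,yb):
    m=(q[:,2]>za)&(q[:,2]<zb)&(h[:,0]>xa)&(h[:,0]<xb)&(h[:,1]>ya)&(h[:,1]<yb);f=h[m]
    print(n,len(f),"y",np.percentile(f[:,1],[1,99]).round(1),"x",np.percentile(f[:,0],[1,99]).round(1),cv2.minAreaRect(f.astype(np.float32)))
edge("far",54,60,-60,60,40,100);edge("tray",35.5,41,-45,45,-65,62);edge("jaw",52,57.3,-36,36,-60,-15);edge("blk",56,60,-45,45,-110,-20)
E
python3 gap.py; python3 st.py
```

```text
far 5905 y [59.3 83. ] x [-38.3  39.8] ((0.3852119445800781, 71.14749908447266), (80.03909301757812, 25.163902282714844), 0.06167437508702278)
tray 8852 y [-25.8  60. ] x [-34.5  35.3] ((-1.6910133361816406, 0.1590576171875), (126.23844909667969, 88.84378051757812), 88.03530883789062)
jaw 2255 y [-59.4 -26.9] x [-32.7  35.3] ((0.7635002136230469, -43.4074592590332), (70.41844940185547, 33.24127197265625), 0.10240142047405243)
blk 3603 y [-98.8 -30.7] x [-8.5 39.9] ((4.658794403076172, -63.717933654785156), (71.41053009033203, 72.71465301513672), 0.5454556941986084)
{'t': 15.425, 'eef_pos': [546.17, -180.509, 71.756], 'tcp_rot': [3.14, -0.002, 0.534], 'ft_force': [6.029, -0.348, -1.187], 'moment': [-0.159, -1.011, -0.301], 'opening': 0.462, 'grip_force': 30.0} j6 0.602 tau6 0.091
```

Emit:
{"op": "step_arm", "data": {
  "increments": [
    {"slide": [0.0014, -0.0015, 0], "roll": 0.1},
    {"slide": [0.0027, -0.003, 0], "roll": 0.2},
    {"slide": [0.0034, -0.0038, 0], "roll": 0.25}
  ]
}}

```text
t: 15.8
eef_pos: [546.5, -175.7, 71.7]
tcp_rot: [3.14, -0.001, 0.284]
ft_force: [1.2, -4.0, 0.2]
opening: 0.457
grip_force: 30.0
```

```bash
python3 st.py; python3 gap.py;
```

```text
{'t': 15.8, 'eef_pos': [546.501, -175.706, 71.726], 'tcp_rot': [3.14, -0.001, 0.284], 'ft_force': [1.216, -3.975, 0.195], 'moment': [-0.74, -0.159, 0.251], 'opening': 0.457, 'grip_force': 29.999} j6 0.862 tau6 -0.082
far 5120 y [59.2 83.1] x [-38.3  39.9] ((0.2994194030761719, 70.98191833496094), (80.31002044677734, 26.041580200195312), 0.04592127352952957)
tray 7826 y [-30.4  60.1] x [-34.3  36.8] ((0.9566421508789062, -2.3183860778808594), (89.62870025634766, 126.51166534423828), 0.8403714299201965)
jaw 2095 y [-59.5 -22.6] x [-27.1  35.3] ((2.0657730102539062, -41.17989730834961), (67.68107604980469, 37.71247100830078), 0.13881351053714752)
blk 3741 y [-94.3 -26.3] x [-3.6 40. ] ((7.603504180908203, -59.27851486206055), (66.04669952392578, 72.38172912597656), 0.7412221431732178)
```

Emit:
{"op": "step_arm", "data": {
  "increments": [
    {"slide": [0.0005, -0.0017, 0], "roll": 0.1},
    {"slide": [0.001, -0.0035, 0], "roll": 0.2}
  ]
}}

```text
t: 16.1
eef_pos: [546.5, -172.0, 71.7]
tcp_rot: [3.141, -0.001, 0.083]
ft_force: [2.1, -1.2, 0.1]
opening: 0.459
grip_force: 30.0
```

```bash
python3 st.py
```

```text
{'t': 16.1, 'eef_pos': [546.54, -171.968, 71.745], 'tcp_rot': [3.141, -0.001, 0.083], 'ft_force': [2.128, -1.222, 0.085], 'moment': [-0.509, -0.388, 0.398], 'opening': 0.459, 'grip_force': 29.998} j6 1.068 tau6 -1.027
```

Emit:
{"op": "step_arm", "data": {
  "increments": [
    {"slide": [0.0001, -0.001, 0], "roll": 0.05},
    {"slide": [0.0002, -0.002, 0], "roll": 0.1}
  ]
}}

```text
t: 16.35
eef_pos: [546.6, -170.1, 71.7]
tcp_rot: [3.141, -0.001, -0.015]
ft_force: [1.6, -4.0, -0.6]
opening: 0.457
grip_force: 30.0
```

```bash
python3 st.py; python3 - <<'E'
from h import *
im=imaging.read_camera("wrist");save(im,"w5.png");cv2.imwrite("pics/w5c.png",cv2.resize(im["color"][60:380,100:500,::-1],None,fx=1.8,fy=1.8))
E
python3 st.py
```

```text
{'t': 16.35, 'eef_pos': [546.559, -170.085, 71.738], 'tcp_rot': [3.141, -0.001, -0.015], 'ft_force': [1.629, -4.002, -0.566], 'moment': [-0.674, -0.358, 0.356], 'opening': 0.457, 'grip_force': 29.999} j6 1.169 tau6 -0.287
{'t': 16.4, 'eef_pos': [546.573, -170.019, 71.735], 'tcp_rot': [3.141, -0.001, -0.017], 'ft_force': [2.15, -3.995, 0.757], 'moment': [-0.686, -0.359, 0.265], 'opening': 0.46, 'grip_force': 30.0} j6 1.172 tau6 -0.104
```

View pics/w5c.png

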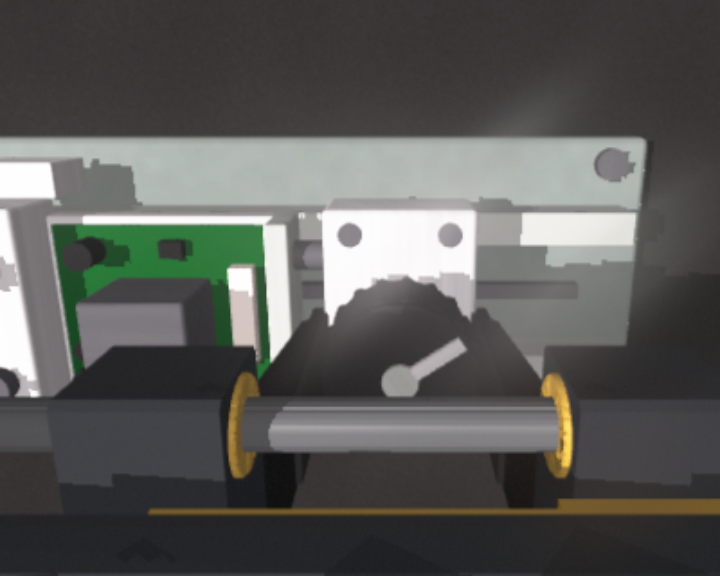

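The crop shows the module against the far jaw (left) and the sprung jaw (column ~275) on its trailing edge. The gap from the block front (column 323) to the jaw is clearly below the 16 mm rest gap. I'll measure it from the depth data.

```bash
cat > dep.py <<'E'
from h import *
im=imaging.read_camera("wrist");P=cloud(im);q=P.reshape(-1,3);z=im["z_map"].reshape(-1);q=q[z>60]
a=-0.0175;R=np.array([[np.cos(a),np.sin(a)],[-np.sin(a),np.cos(a)]])
h=(q[:,:2]-[546.8,-105.5])@R.T
for x0,x1 in [(24,28),(28,32),(31,34)]:
    m=(h[:,0]>x0)&(h[:,0]<x1)&(h[:,1]>-110)&(h[:,1]<70);y=h[m,1];zz=q[m,2]
    def top(lo,hi,a,b):
        k=(zz>lo)&(zz<hi)&(y>a)&(y<b);return (np.percentile(y[k],[2,98]).round(1).tolist(),zz[k].mean().round(1)) if k.any() else None
    print(x0,"blk",top(55.8,60,-110,-38),"jaw",top(53,57,-38,-10),"tray",top(36,41,-24,58.5),"far",top(54,60,50,100))
E
python3 dep.py; python3 st.py
```

```text
24 blk ([-88.2, -41.1], np.float64(57.1)) jaw ([-28.5, -20.9], np.float64(54.9)) tray ([-15.5, 56.0], np.float64(39.6)) far ([59.1, 69.8], np.float64(56.3))
28 blk ([-88.0, -41.4], np.float64(57.3)) jaw ([-28.4, -20.6], np.float64(55.0)) tray ([-15.7, 55.6], np.float64(39.5)) far ([59.3, 69.8], np.float64(55.9))
31 blk ([-88.1, -41.2], np.float64(57.4)) jaw ([-28.3, -20.9], np.float64(55.1)) tray ([-16.4, 56.1], np.float64(38.3)) far ([59.2, 69.6], np.float64(56.0))
{'t': 16.45, 'eef_pos': [546.561, -170.018, 71.738], 'tcp_rot': [3.141, -0.001, -0.015], 'ft_force': [2.432, -3.181, 0.514], 'moment': [-0.741, -0.414, 0.079], 'opening': 0.46, 'grip_force': 30.0} j6 1.169 tau6 0.675
```

Compression comes out at about 4.9 mm: carriage centre at -64.7, so the rest face would be at -15.7, and the jaw face is at -20.6. That's half the travel, so I'll release.

Emit:
{"op": "step_arm", "data": {
  "increments": [
    {"slide": [0, 0, 0], "roll": 0},
    {"slide": [0, 0, 0], "roll": 0},
    {"slide": [0, 0, 0], "roll": 0},
    {"slide": [0, 0, 0], "roll": 0},
    {"slide": [0, 0, 0], "roll": 0}
  ],
  "fingers": 0.75
}}

```text
t: 17.08
eef_pos: [546.1, -169.6, 71.5]
tcp_rot: [-3.142, 0.0, -0.016]
ft_force: [0.4, -0.7, 0.4]
opening: 0.748
grip_force: 0.0
```

Emit:
{"op": "step_arm", "data": {
  "increments": [
    {"slide": [0, 0, -0.02], "roll": 0},
    {"slide": [0, 0, -0.05], "roll": 0},
    {"slide": [0, 0, -0.09], "roll": 0},
    {"slide": [0, 0, -0.1], "roll": 0},
    {"slide": [0, 0, -0.1], "roll": 0}
  ]
}}

```text
t: 17.7
eef_pos: [546.1, -169.6, 171.6]
tcp_rot: [3.141, -0.001, -0.016]
ft_force: [0.2, 0.1, 1.1]
opening: 0.752
grip_force: 0.0
```

Emit:
{"op": "step_arm", "data": {
  "increments": [
    {"slide": [0, 0, 0], "roll": 0},
    {"slide": [0, 0, 0], "roll": 0},
    {"slide": [0, 0, 0], "roll": 0}
  ]
}}

```text
t: 18.08
eef_pos: [545.9, -169.5, 170.9]
tcp_rot: [-3.141, 0.001, -0.016]
ft_force: [-0.2, -0.5, -0.2]
opening: 0.749
grip_force: 0.0
```

```bash
python3 dep.py; python3 st.py; python3 - <<'E'
from h import *
im=imaging.read_camera("wrist");save(im,"w6.png")
E
```

```text
24 blk ([-88.0, -41.0], np.float64(57.2)) jaw ([-28.3, -20.6], np.float64(54.9)) tray ([-16.6, 57.4], np.float64(39.5)) far ([59.4, 69.8], np.float64(56.4))
28 blk ([-88.0, -41.0], np.float64(57.3)) jaw ([-27.9, -20.8], np.float64(54.9)) tray ([-16.7, 55.8], np.float64(39.6)) far ([59.6, 69.1], np.float64(56.0))
31 blk ([-87.8, -41.2], np.float64(57.6)) jaw ([-27.9, -20.8], np.float64(54.8)) tray ([-16.6, 56.1], np.float64(38.5)) far ([59.6, 69.3], np.float64(55.8))
{'t': 18.125, 'eef_pos': [545.999, -169.567, 171.059], 'tcp_rot': [-3.141, 0.001, -0.016], 'ft_force': [0.534, -0.543, -0.138], 'moment': [-0.013, -0.001, 0.021], 'opening': 0.748, 'grip_force': 0.0} j6 1.17 tau6 -0.0
```

View pics/w6.png

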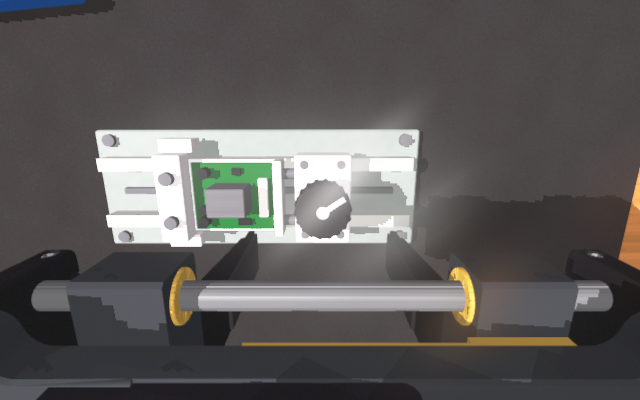

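The view shows the module square and centred between the far jaw (column 175) and sprung jaw (column 279). The gripper is clear, and the jaw is still pressed in by about 5 mm. Handing in.

```bash
python3 -c "
from cell import env
print(env.job_done())"
```

```text
the job is handed in; nothing more can be done
None
```

The job is handed in, with no verdict returned: by my measurements the module sits centred and square on the rails, pinched with the sprung jaw pressed in about 5 mm (roughly 7 N), and the gripper has let go and is clear.

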